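# Tip the packet onto the chopping board

## Task

The tall slim biscuit packet at one end of the chopping board has to be cut open lying down: push it over from high up, so that it falls onto the board and lies on its broad face, then push it by its end until it lies lengthwise on the board with no part overhanging. Only push it with the fingers: do not pinch, lift or press it hard. Leave the wider carton with the screw cap at the board's other end, and everything else, standing where it is.

Things in the scene. Friction and masses are not known exactly. Their poses are not given: they have to be found in the camera images.
- board: Brown wooden chopping board, 200 x 300 x 21 mm, lying flat on the worktop and held there by non-slip feet (it does not move). Origin: centre of its underside, on the worktop; x along its 200 mm side, y along its 300 mm side, z up; top face at z = 0.021 m.
- packet_mid (a point): Slim biscuit packet, 38 (x) x 65 (y) x 164 (z) mm, 50 to 95 g; this point is its centre, 82 mm above its foot. x is normal to its broad faces, z along its length (up at the start). It stands upright on the worktop 20 to 33 mm beyond a short end of the board (either one), a broad face towards the board. It tips once its top is pushed some 40 mm, and then lies on the board, its foot end sticking out over the edge.
- packet_foot (a point): Middle of the packet's 38 x 65 mm foot end (on the worktop at the start), same axes as packet_mid, 82 mm from it.
- packet_top (a point): Middle of the packet's top end, same axes as packet_mid, 82 mm from it.
- carton: Wider cardboard carton with a screw cap, 67 x 96 mm and 182 mm tall, 0.4 kg, standing upright at the other short end of the board; origin at the centre of its underside, z up. To be left alone.
- shears: Scissors with blue handles, 87 x 199 x 9 mm, lying on the worktop beyond the board; origin at the centre of the underside. Leave alone.
- mug: Spotted mug, 82 x 117 mm, 91 mm tall, standing well to the left; origin at the centre of the underside. Leave alone.
- bean_tin: Low food tin, 75 mm across, 58 mm tall, standing well to the right; origin at the centre of the underside. Leave alone.
- salt: Small jar with a black cap, 41 mm across, 105 mm tall, standing beyond the board on the left; origin at the centre of the underside. Leave alone.
- fish_tin: Flat fish tin, 63 x 105 x 25 mm, lying beyond the board on the right; origin at the centre of the underside. Leave alone.
Mind the look-alikes: they are no part of the job. There is more than one size of the part that bears packet_mid; the job needs the largest.

How it is judged:
On the way:
1. the packet has been tipped over and lies on the board on a broad face ((angle between packet_mid's own x axis and vertical below 0.3 rad or angle between packet_mid's own x axis and vertical above 2.8416 rad) and contact force between packet and board above 0.1 N), for 0.2 s.
At the end, for the whole second after the job is handed in: The packet lies at rest on a broad face (within 3.5 degrees of flat) on the board, lengthwise (within 20 degrees of the board's length), the middles of both its ends within 71 mm of the board's middle line and within the board's length, so that nothing overhangs; the carton still stands ((angle between packet_mid's own x axis and vertical below 0.06 rad or angle between packet_mid's own x axis and vertical above 3.0816 rad) and contact force between packet and board above 0.1 N and angle between the z axis of packet_mid and the y axis of board, either way round below 0.35 rad and x of packet_foot in the frame of board between -0.071 and 0.071 m and y of packet_foot in the frame of board between -0.15 and 0.15 m and x of packet_top in the frame of board between -0.071 and 0.071 m and y of packet_top in the frame of board between -0.15 and 0.15 m and height (world z) of packet_mid below 0.05 m and linear speed of packet below 0.02 m/s and angle between carton's own z axis and vertical below 0.1 rad); the robot touches nothing.
It fails at once if the packet is lifted (height (world z) of packet_mid above 0.105 m or ((angle between packet_mid's own x axis and vertical below 0.3 rad or angle between packet_mid's own x axis and vertical above 2.8416 rad) and height (world z) of packet_mid above 0.08 m)).
It fails at once if the packet is pinched or pressed hard (over 15 N from the fingers) (contact force between the fingers and packet above 15 N).
It fails at once if the carton is moved over 20 mm or tipped (distance of carton from where it was at the start of the episode above 0.02 m or angle between carton's own z axis and vertical above 0.3 rad).
It fails at once if a bystander is moved over 20 mm (distance of any of shears, mug, bean_tin, salt, fish_tin from where it was at the start of the episode above 0.02 m).
It also fails if it takes over 45 s, if anything falls off the work surface, if the arm or the gripper's body presses on something with over 40 N, if the wrist force passes 120 N, or if a joint passes its speed limit or range.

## Robot

A 6-joint arm with a two-finger parallel gripper is mounted at the origin on a cart in front of the work surface, level with it; the furniture and walls round the work are solid. World frame = base frame: x ahead of the robot, y to its left, z up, the work surface at z = 0. Lengths are in m, angles in rad, forces in N, time in s.
With the tool pointing down it reaches from about 0.35 to 0.85 m from the base axis. Payload 8.1 kg.
Tool frame: the origin (TCP) lies between the finger pads; the fingertips stand 14 mm ahead of it and the grasp point (between the pads) lies 5 mm behind it; z points along the fingers, y is the line along which they close (so a half turn about z gives the same grasp; the last joint's range is limited). The gripper opens to 93 mm and grips with 3 to 60 N. Pads are 15 mm wide; open, the fingers measure 128 mm over their backs; the gripper's body (75 mm by 188 mm) begins 65 mm behind the grasp point.
Start: joints at [1.207, 0.13, 1.488, -0, 1.523, -0.085], TCP at [0.165, 0.577, 0.233] pointing down, gripper open.
Joint ranges: [-2.96, 2.96], [-0.89, 2.26], [0.02, 2.5], [-1.34, 4.48], [0, 2.73], [-2.66, 2.66]. Speed limits (rad/s): [2.39, 2.39, 2.79, 3.14, 3.14, 3.14].

## Interface

Orientations are given as a rotation vector (axis times angle).
In Python, from plant import robot gives the robot as it stands.
- The arm moves only by the tool arm_command, never from a script. Its argument "targets" is a list of rows, each an object of numbers: "x", "y", "z": the shift along the world's x, y, z in units of 500 mm (1.0 is 500 mm); "rx", "ry", "rz": the turn, a rotation vector about the world's x, y, z in units of 2 rad (1.0 is 2 rad); "claw": the closure in counts, from 0 (fully open) to 255 (shut). In form: [{"x": .., "y": .., "z": .., "rx": .., "ry": .., "rz": .., "claw": ..}, ...]. A call has 1 to 10 rows; each row is the pose to reach, as a shift and turn from the pose commanded when the call began; what a row does not reach only later rows make up. A row lasts 1/12 s, in which the tool goes at most 41.7 mm and 7.16 degrees, less where a joint would pass 70% of its speed; a pose out of reach is approached as far as the arm can. A call with a number of a shift or a turn outside -1 to 1 is refused whole. A call with a gripper value outside its range is refused whole. The fingers move at their own pace and stop on an object; "squeeze" is the grip in N (left out, the last holds). Time passes only in rows, so rows that repeat a pose let the fingers close. It gives the time, the measured TCP pose, the force, the opening and the grip force at its end, in the units of the state.
- robot.read_state(): the state, without advancing time (a new reading comes with each control period).
- robot.read_camera(name): name is "scene" or "top" or "wrist"; returns (picture, depth): 384x512x3 uint8, red, green, blue; 384x512 float32, m along the optical axis (not along the pixel's ray), 0 where there is no reading.
- robot.get_calibration(name): a dict with "intrinsics" (3x3 intrinsics, pixels), "origin" and "orientation" of the camera in the world. Camera axes: x right, y up, looking along -z (the intrinsics and any distortion apply to the point x, -y, -z); pixel columns grow to the right and rows downward; lengths in m; the calibration is good to about 2 mm. A picture is of the moment at which its call begins: read the wrist's pose just before it. get_calibration takes no time and is no camera call; for the wrist camera it gives the pose at the moment of the call.
- robot.close_job(): hands the job in; it is judged then, once.
The state is a dict: "t": time; "q": joint angles; "dq": joint speeds; "joint_torque": joint torques, N m; "tool_pos": TCP position; "orientation": TCP orientation; "force": force on the tool from outside, world axes, zero at the start; "wrist_torque": the same for the moment, N m; "opening": finger opening in m; "gripper_force": force on a finger pad.
Only numpy, scipy, OpenCV 4.12 (cv2) and the standard library are available. Lean on these libraries where they do the work, as an engineer would, in place of code of your own. Each camera call takes 0.05 s, during which the arm holds its last target. There are 200 camera calls.

## Working session

There is one attempt and no reset: what is moved stays moved. The work goes in short steps, Python scripts to look and compute and a tool call to move; the robot and the scene stay as the last step left them, time stands still between calls to the robot, and variables do not carry over. Pictures are saved under pics/ and viewed, at most 10 in all, crops included, and the job is handed in when it is done.

Besides the shell and the picture viewer there is one more tool, called after "Call:" as name(argument=value, ...), one argument or row to a line, values as JSON. arm_command: Moves the arm, as the interface text tells. Shifts and turns lie within -1 to 1; 1 stands for 500 mm of shift or 2 rad of turn. Its arguments: {"type":"object","properties":{"targets":{"type":"array","items":{"type":"object","properties":{"x":{"type":"number","minimum":-1,"maximum":1},"y":{"type":"number","minimum":-1,"maximum":1},"z":{"type":"number","minimum":-1,"maximum":1},"rx":{"type":"number","minimum":-1,"maximum":1},"ry":{"type":"number","minimum":-1,"maximum":1},"rz":{"type":"number","minimum":-1,"maximum":1},"claw":{"type":"number"}}}},"squeeze":{"type":"number"}},"required":["targets"]}

```bash
mkdir -p pics
cat > h.py <<'E'
from plant import robot
import numpy as np, cv2
def snap(n,f):
    c=robot.get_calibration(n); p,d=robot.read_camera(n)
    cv2.imwrite(f'pics/{f}.png',p[:,:,::-1]); np.savez(f'pics/{f}.npz',p=p,d=d,K=c["intrinsics"],o=c["origin"],R=c["orientation"])
def cloud(f):
    z=np.load(f'pics/{f}.npz'); d=z['d'];K=z['K'];R=z['R']
    if R.shape!=(3,3): R=cv2.Rodrigues(R)[0]
    v,u=np.mgrid[:384,:512]
    P=np.stack([(u-K[0,2])/K[0,0]*d,-(v-K[1,2])/K[1,1]*d,-d],-1)@R.T+z['o']
    P[d==0]=np.nan
    return P,z['p']
E
python3 - <<'E'
from h import *
snap('top','t0');snap('scene','s0')
for n in('top','scene'):
    c=robot.get_calibration(n);print(c)
print(robot.read_state())
a=cv2.imread('pics/t0.png');b=cv2.imread('pics/s0.png')
cv2.imwrite('pics/ts.png',cv2.resize(np.vstack([a,b]),None,fx=.78,fy=.78))
E
```

```text
{'intrinsics': array([[407.03660336,   0.        , 258.07480109],
       [  0.        , 407.03660336, 192.38786747],
       [  0.        ,   0.        ,   1.        ]]), 'origin': array([-0.07802832, -0.19316574,  1.44335332]), 'orientation': array([ 0.39567772, -0.2888292 , -1.198825  ])}
{'intrinsics': array([[420.77330995,   0.        , 256.53659073],
       [  0.        , 420.77330995, 192.15668631],
       [  0.        ,   0.        ,   1.        ]]), 'origin': array([-0.18284123, -1.25522356,  1.19927364]), 'orientation': array([ 0.90871002, -0.24099432, -0.48421964])}
{'t': 0.1, 'q': array([ 1.20657357e+00,  1.31097264e-01,  1.48916912e+00,  4.45336819e-06,
        1.52299535e+00, -8.53979500e-02]), 'dq': array([ 0.0016547 , -0.00264545, -0.00226933,  0.00266313, -0.00040256,
       -0.00097604]), 'joint_torque': array([ 6.95345279e-04, -5.61344862e+01, -4.93093014e+01,  7.69293378e-02,
        2.92680028e-02,  2.16347473e-05]), 'tool_pos': array([0.16493628, 0.57637531, 0.23168608]), 'orientation': array([-4.36507513e-01, -3.11073852e+00,  2.55395014e-03]), 'force': array([-0.67183333,  1.21707199, -0.27344337]), 'wrist_torque': array([-0.02873434, -0.02575628, -0.00212145]), 'gripper_force': 0.0, 'opening': 0.09338179734274407}
```

View pics/ts.png

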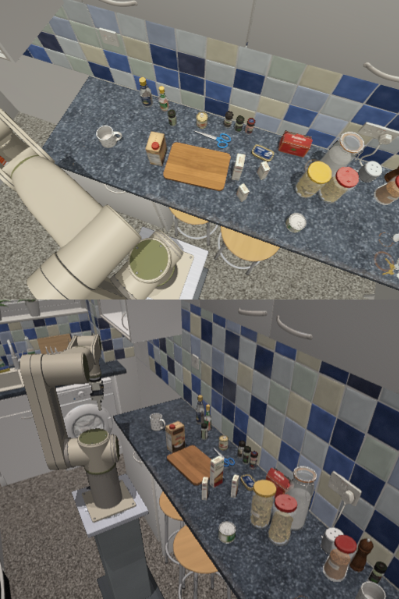

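The board is at about (198,167) in the half-size top view, with the carton at its left end and three slim packets at its right end. I'll enlarge that area.

Run:
```python
from h import *
P,p=cloud('t0')
# crop top
c=p[130:310,165:365,::-1]; cv2.imwrite('pics/c0.png',cv2.resize(c,None,fx=3,fy=3,interpolation=cv2.INTER_CUBIC))
# board: brown points at z~.021
hsv=cv2.cvtColor(p,cv2.COLOR_RGB2HSV)
m=(abs(P[...,2]-.021)<.008)&(hsv[...,0]<22)&(hsv[...,1]>110)
m=m&(np.mgrid[:384,:512][0]>130)&(np.mgrid[:384,:512][0]<310)
n,l,s,_=cv2.connectedComponentsWithStats(m.astype('uint8'));k=1+s[1:,4].argmax();q=P[l==k]
print('board',cv2.minAreaRect((q[:,:2]*1000).astype('float32')),np.median(q[:,2]),cv2.boxPoints(cv2.minAreaRect((q[:,:2]*1000).astype('float32'))))
# objects above
v,u=np.mgrid[:384,:512]
for nm in('t0','s0'):
  P,p=cloud(nm)
  m=(P[...,2]>.035)&(P[...,2]<.3)&(P[...,0]>.2)&(P[...,0]<1.)&(P[...,1]>-.35)&(P[...,1]<.75)
  n,l,s,ce=cv2.connectedComponentsWithStats(m.astype('uint8'),connectivity=4)
  for k in range(1,n):
    if s[k,4]>25:
      q=P[l==k];h=np.percentile(q[:,2],97);t=q[q[:,2]>h-.012]
      r=cv2.minAreaRect((t[:,:2]*1000).astype('float32'))
      print(nm,ce[k].round(),s[k,4],'h',h.round(3),np.round(r[0]),np.round(r[1]),round(r[2]))
```

```text
board ((506.68780517578125, 26.832412719726562), (203.14280700683594, 298.5000305175781), 6.489030838012695) 0.019642464300958506 [[ 388.89993  163.64738]
 [ 422.6343  -132.94032]
 [ 624.4757  -109.98256]
 [ 590.74133  186.60515]]
t0 [250. 115.] 12202 h 0.293 [827. 200.] [1097.   13.] 90
t0 [221. 149.] 166 h 0.109 [694. 233.] [39. 41.] 81
t0 [259. 151.] 196 h 0.074 [747.  89.] [58. 54.] 6
t0 [137. 173.] 398 h 0.092 [490. 497.] [87. 91.] 61
t0 [200. 189.] 839 h 0.183 [489. 224.] [88. 54.] 8
t0 [306. 212.] 334 h 0.167 [ 537. -167.] [65. 35.] 8
t0 [338. 217.] 200 h 0.118 [ 571. -282.] [45. 26.] 46
t0 [312. 245.] 197 h 0.117 [ 432. -221.] [46. 27.] 46
s0 [302. 158.] 7280 h 0.292 [828. 199.] [  16. 1099.] 0
s0 [218. 168.] 965 h 0.175 [489. 221.] [99. 68.] 5
s0 [286. 181.] 135 h 0.073 [749.  86.] [61. 52.] 57
s0 [277. 217.] 503 h 0.166 [ 537. -169.] [66. 39.] 9
s0 [301. 236.] 167 h 0.116 [ 574. -284.] [52. 25.] 41
s0 [262. 239.] 166 h 0.118 [ 434. -225.] [46. 26.] 52
```

View pics/c0.png

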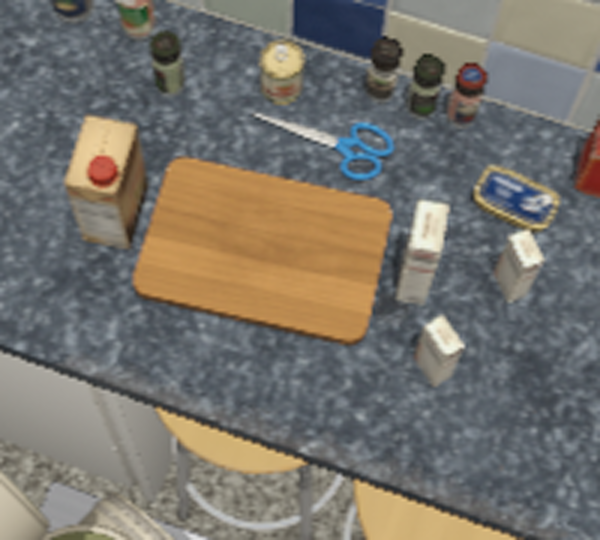

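The crop shows the carton at the left end of the board, around (105,180). The tall packet is at (425,250), and the two smaller look-alikes are at (518,265) and (438,350). In world mm, the tall packet stands at (537,-168). The board is centred at (507,27), yaw 6.5°. I'll close the fingers and move in behind the packet, staying high.

Call:
arm_command(
  targets=[
    {"x":0.38,"y":-0.8,"z":0.04,"rz":-0.29,"claw":255},
    {"x":0.38,"y":-0.8,"z":0.04,"rz":-0.29,"claw":255},
    {"x":0.38,"y":-0.8,"z":0.04,"rz":-0.29,"claw":255},
    {"x":0.38,"y":-0.8,"z":0.04,"rz":-0.29,"claw":255},
    {"x":0.38,"y":-0.8,"z":0.04,"rz":-0.29,"claw":255},
    {"x":0.38,"y":-0.8,"z":0.04,"rz":-0.29,"claw":255},
    {"x":0.38,"y":-0.8,"z":0.04,"rz":-0.29,"claw":255},
    {"x":0.38,"y":-0.8,"z":0.04,"rz":-0.29,"claw":255},
    {"x":0.38,"y":-0.8,"z":0.04,"rz":-0.29,"claw":255},
    {"x":0.38,"y":-0.8,"z":0.04,"rz":-0.29,"claw":255},
  ],
  squeeze=5,
)

```text
schema error: expected keys x, y, z, rx, ry, rz, claw
```

Call:
arm_command(
  targets=[
    {"x":0.38,"y":-0.8,"z":0.04,"rx":0,"ry":0,"rz":-0.29,"claw":255},
    {"x":0.38,"y":-0.8,"z":0.04,"rx":0,"ry":0,"rz":-0.29,"claw":255},
    {"x":0.38,"y":-0.8,"z":0.04,"rx":0,"ry":0,"rz":-0.29,"claw":255},
    {"x":0.38,"y":-0.8,"z":0.04,"rx":0,"ry":0,"rz":-0.29,"claw":255},
    {"x":0.38,"y":-0.8,"z":0.04,"rx":0,"ry":0,"rz":-0.29,"claw":255},
    {"x":0.38,"y":-0.8,"z":0.04,"rx":0,"ry":0,"rz":-0.29,"claw":255},
    {"x":0.38,"y":-0.8,"z":0.04,"rx":0,"ry":0,"rz":-0.29,"claw":255},
    {"x":0.38,"y":-0.8,"z":0.04,"rx":0,"ry":0,"rz":-0.29,"claw":255},
    {"x":0.38,"y":-0.8,"z":0.04,"rx":0,"ry":0,"rz":-0.29,"claw":255},
    {"x":0.38,"y":-0.8,"z":0.04,"rx":0,"ry":0,"rz":-0.29,"claw":255},
  ],
  squeeze=5,
)

```text
t: 0.93
tool_pos: [0.3438, 0.199, 0.2513]
orientation: [1.307, 2.857, 0.0]
force: [0.8, -0.2, -0.7]
opening: 0.0312
gripper_force: 0.0
```

```bash
cat > st.py <<'E'
from h import *
s=robot.read_state();R=cv2.Rodrigues(s['orientation'])[0]
print(s['t'],s['tool_pos'].round(4),'yaw y',np.degrees(np.arctan2(R[1,1],R[0,1])).round(1),'z',R[:,2].round(3),s['q'].round(2),s['force'].round(1),s['opening'])
E
python3 st.py
```

```text
0.9333 [0.3438 0.199  0.2513] yaw y 40.8 z [ 0.  0. -1.] [ 0.4  -0.45  1.98 -0.    1.62 -0.32] [ 0.8 -0.2 -0.7] 0.031162726295542918
```

Call:
arm_command(
  targets=[
    {"x":0.4,"y":-0.83,"z":0,"rx":0,"ry":0,"rz":-0.28,"claw":255},
    {"x":0.4,"y":-0.83,"z":0,"rx":0,"ry":0,"rz":-0.28,"claw":255},
    {"x":0.4,"y":-0.83,"z":0,"rx":0,"ry":0,"rz":-0.28,"claw":255},
    {"x":0.4,"y":-0.83,"z":0,"rx":0,"ry":0,"rz":-0.28,"claw":255},
    {"x":0.4,"y":-0.83,"z":0,"rx":0,"ry":0,"rz":-0.28,"claw":255},
    {"x":0.4,"y":-0.83,"z":0,"rx":0,"ry":0,"rz":-0.28,"claw":255},
    {"x":0.4,"y":-0.83,"z":0,"rx":0,"ry":0,"rz":-0.28,"claw":255},
    {"x":0.4,"y":-0.83,"z":0,"rx":0,"ry":0,"rz":-0.28,"claw":255},
    {"x":0.4,"y":-0.83,"z":0,"rx":0,"ry":0,"rz":-0.28,"claw":255},
    {"x":0.4,"y":-0.83,"z":0,"rx":0,"ry":0,"rz":-0.28,"claw":255},
  ],
)

```text
t: 1.77
tool_pos: [0.5248, -0.1767, 0.2509]
orientation: [-2.047, -2.383, 0.0]
force: [0.8, 0.5, 1.3]
opening: 0.0003
gripper_force: 0.0
```

```bash
python3 st.py
```

```text
1.7667 [ 0.5248 -0.1767  0.2509] yaw y 8.7 z [-0.001  0.    -1.   ] [-0.42 -0.    1.59  0.    1.55 -0.57] [0.8 0.5 1.3] 0.00032532825372145395
```

Call:
arm_command(
  targets=[
    {"x":0.04,"y":-0.09,"z":0,"rx":0,"ry":0,"rz":0,"claw":255},
    {"x":0.04,"y":-0.09,"z":0,"rx":0,"ry":0,"rz":0,"claw":255},
    {"x":0.04,"y":-0.09,"z":0,"rx":0,"ry":0,"rz":0,"claw":255},
    {"x":0.04,"y":-0.09,"z":0,"rx":0,"ry":0,"rz":0,"claw":255},
  ],
)

```text
t: 2.1
tool_pos: [0.5441, -0.2193, 0.2505]
orientation: [-2.046, -2.381, 0.0]
force: [-0.3, 0.4, -0.3]
opening: 0.0006
gripper_force: 0.0
```

```bash
python3 st.py
```

```text
2.1 [ 0.5441 -0.2193  0.2505] yaw y 8.6 z [-0.002  0.001 -1.   ] [-0.47  0.09  1.5   0.    1.55 -0.62] [-0.3  0.4 -0.3] 0.0005890454405608619
```

Call:
arm_command(
  targets=[
    {"x":0,"y":0,"z":-0.07,"rx":0,"ry":0,"rz":0,"claw":255},
    {"x":0,"y":0,"z":-0.14,"rx":0,"ry":0,"rz":0,"claw":255},
    {"x":0,"y":0,"z":-0.21,"rx":0,"ry":0,"rz":0,"claw":255},
    {"x":0,"y":0,"z":-0.21,"rx":0,"ry":0,"rz":0,"claw":255},
    {"x":-0.002,"y":0.02,"z":-0.21,"rx":0,"ry":0,"rz":0,"claw":255},
    {"x":-0.004,"y":0.03,"z":-0.21,"rx":0,"ry":0,"rz":0,"claw":255},
    {"x":-0.005,"y":0.04,"z":-0.21,"rx":0,"ry":0,"rz":0,"claw":255},
    {"x":-0.006,"y":0.05,"z":-0.21,"rx":0,"ry":0,"rz":0,"claw":255},
    {"x":-0.008,"y":0.06,"z":-0.21,"rx":0,"ry":0,"rz":0,"claw":255},
    {"x":-0.009,"y":0.07,"z":-0.21,"rx":0,"ry":0,"rz":0,"claw":255},
  ],
)

```text
t: 2.93
tool_pos: [0.5407, -0.1841, 0.148]
orientation: [2.045, 2.382, 0.001]
force: [-0.5, -0.9, -0.4]
opening: 0.0005
gripper_force: 0.1
```

Call:
arm_command(
  targets=[
    {"x":-0.001,"y":0.01,"z":0,"rx":0,"ry":0,"rz":0,"claw":255},
    {"x":-0.003,"y":0.02,"z":0,"rx":0,"ry":0,"rz":0,"claw":255},
    {"x":-0.004,"y":0.03,"z":0,"rx":0,"ry":0,"rz":0,"claw":255},
    {"x":-0.005,"y":0.04,"z":0,"rx":0,"ry":0,"rz":0,"claw":255},
    {"x":-0.006,"y":0.05,"z":0,"rx":0,"ry":0,"rz":0,"claw":255},
    {"x":-0.008,"y":0.06,"z":0,"rx":0,"ry":0,"rz":0,"claw":255},
    {"x":-0.009,"y":0.07,"z":0,"rx":0,"ry":0,"rz":0,"claw":255},
    {"x":-0.01,"y":0.08,"z":0,"rx":0,"ry":0,"rz":0,"claw":255},
    {"x":-0.01,"y":0.08,"z":0,"rx":0,"ry":0,"rz":0,"claw":255},
  ],
)

```text
t: 3.68
tool_pos: [0.535, -0.1435, 0.1464]
orientation: [-2.045, -2.384, -0.0]
force: [0.1, 0.3, 0.5]
opening: 0.0008
gripper_force: 0.0
```

```bash
python3 st.py; python3 -c "
from h import *
snap('scene','s1');a=cv2.imread('pics/s1.png')[120:280,180:360];cv2.imwrite('pics/c1.png',cv2.resize(a,None,fx=3,fy=3,interpolation=2))"
```

```text
3.6833 [ 0.535  -0.1435  0.1464] yaw y 8.7 z [-0.  0. -1.] [-0.35  0.06  1.72  0.    1.36 -0.51] [0.1 0.3 0.5] 0.0007751018447870509
```

View pics/c1.png

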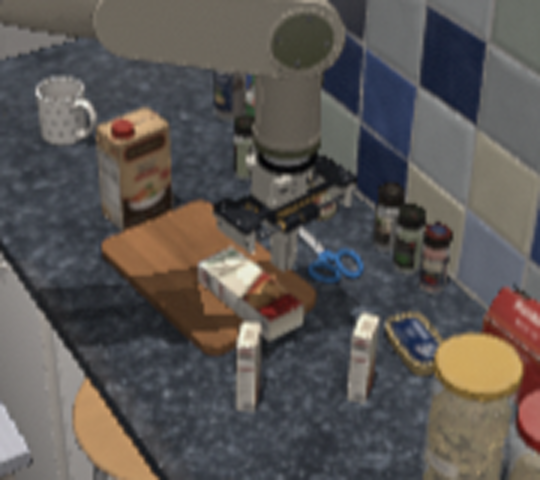

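The packet now lies on the board with its foot end (at about (285,325) in the crop) sticking out over the near edge. Both small packets still stand. Next I'll measure the packet's pose.

```bash
cat > pk.py <<'E'
from h import *
import sys
for f in sys.argv[1:]:
    P,p=cloud(f)
    m=(P[...,2]>.046)&(P[...,2]<.075)&(P[...,0]>.4)&(P[...,0]<.65)&(P[...,1]>-.215)&(P[...,1]<.15)
    n,l,s,_=cv2.connectedComponentsWithStats(m.astype('uint8'));k=1+s[1:,4].argmax();q=P[l==k]
    r=cv2.minAreaRect((q[:,:2]*1000).astype('float32'));b=cv2.boxPoints(r)
    a=np.radians(6.5);R=np.array([[np.cos(a),np.sin(a)],[-np.sin(a),np.cos(a)]])
    print(f,s[k,4],r,'z',np.percentile(q[:,2],[5,50,95]).round(3),'board frame corners',((b-[507,27])@R.T).round().tolist())
E
python3 -c "
from h import *
snap('top','t1')"; python3 pk.py s1 t1
```

```text
s1 426 ((523.7745361328125, -73.9814224243164), (71.56944274902344, 170.44488525390625), 7.124990940093994) z [0.049 0.057 0.062] board frame corners [[-31.0, -17.0], [-30.0, -188.0], [42.0, -187.0], [40.0, -17.0]]
t1 97 ((506.7474365234375, -111.62946319580078), (24.517274856567383, 92.79692077636719), 8.842085838317871) z [0.047 0.056 0.062] board frame corners [[-30.0, -92.0], [-26.0, -185.0], [-2.0, -184.0], [-6.0, -91.0]]
```

Call:
arm_command(
  targets=[
    {"x":0.01,"y":-0.03,"z":0.02,"rx":0,"ry":0,"rz":-0.06,"claw":255},
    {"x":0.02,"y":-0.06,"z":0.02,"rx":0,"ry":0,"rz":-0.12,"claw":255},
    {"x":0.03,"y":-0.076,"z":0.02,"rx":0,"ry":0,"rz":-0.18,"claw":255},
    {"x":0.03,"y":-0.076,"z":0,"rx":0,"ry":0,"rz":-0.24,"claw":255},
    {"x":0.03,"y":-0.076,"z":0,"rx":0,"ry":0,"rz":-0.24,"claw":255},
    {"x":0.03,"y":-0.076,"z":-0.06,"rx":0,"ry":0,"rz":-0.24,"claw":255},
    {"x":0.03,"y":-0.076,"z":-0.12,"rx":0,"ry":0,"rz":-0.24,"claw":255},
    {"x":0.03,"y":-0.076,"z":-0.18,"rx":0,"ry":0,"rz":-0.24,"claw":255},
    {"x":0.03,"y":-0.076,"z":-0.19,"rx":0,"ry":0,"rz":-0.24,"claw":255},
    {"x":0.03,"y":-0.076,"z":-0.19,"rx":0,"ry":0,"rz":-0.24,"claw":255},
  ],
)

```text
t: 4.62
tool_pos: [0.5477, -0.1815, 0.0489]
orientation: [-2.548, -1.83, 0.005]
force: [-0.4, 0.2, 0.8]
opening: 0.0002
gripper_force: 0.0
```

```bash
python3 st.py; python3 -c "
from h import *
snap('scene','s2');a=cv2.imread('pics/s2.png')[150:280,200:360];cv2.imwrite('pics/c2.png',cv2.resize(a,None,fx=4,fy=4,interpolation=2))"; python3 pk.py s2
```

```text
4.6167 [ 0.5477 -0.1815  0.0489] yaw y -18.6 z [-0.005  0.002 -1.   ] [-0.41  0.24  1.72 -0.    1.19 -0.08] [-0.4  0.2  0.8] 0.0001896487495087057
s2 293 ((519.0418090820312, -96.6483383178711), (66.59587097167969, 210.87184143066406), 3.4071733951568604) z [0.047 0.056 0.069] board frame corners [[-30.0, -17.0], [-41.0, -228.0], [26.0, -231.0], [37.0, -21.0]]
```

View pics/c2.png

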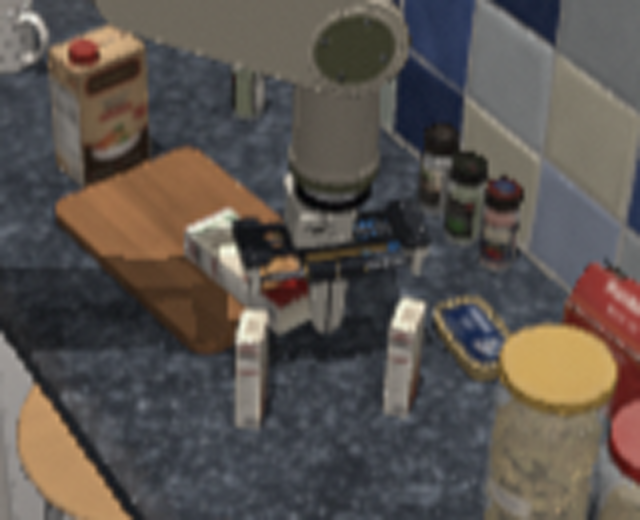

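The closed fingers (330,300) are behind the packet's foot end and clear of both small packets. I'll push part of the way and then check.

Call:
arm_command(
  targets=[
    {"x":-0.002,"y":0.012,"z":0,"rx":0,"ry":0,"rz":0,"claw":255},
    {"x":-0.003,"y":0.022,"z":0,"rx":0,"ry":0,"rz":0,"claw":255},
    {"x":-0.004,"y":0.032,"z":0,"rx":0,"ry":0,"rz":0,"claw":255},
    {"x":-0.005,"y":0.042,"z":0,"rx":0,"ry":0,"rz":0,"claw":255},
    {"x":-0.006,"y":0.052,"z":0,"rx":0,"ry":0,"rz":0,"claw":255},
    {"x":-0.007,"y":0.062,"z":0,"rx":0,"ry":0,"rz":0,"claw":255},
    {"x":-0.008,"y":0.072,"z":0,"rx":0,"ry":0,"rz":0,"claw":255},
    {"x":-0.01,"y":0.082,"z":0,"rx":0,"ry":0,"rz":0,"claw":255},
    {"x":-0.011,"y":0.092,"z":0,"rx":0,"ry":0,"rz":0,"claw":255},
    {"x":-0.012,"y":0.1,"z":0,"rx":0,"ry":0,"rz":0,"claw":255},
  ],
)

```text
t: 5.5
tool_pos: [0.5439, -0.1319, 0.0514]
orientation: [-2.554, -1.829, 0.0]
force: [1.0, -0.8, 1.4]
opening: 0.0005
gripper_force: 0.6
```

```bash
python3 st.py; python3 -c "
from h import *
snap('scene','s3');a=cv2.imread('pics/s3.png')[150:280,200:360];cv2.imwrite('pics/c3.png',cv2.resize(a,None,fx=4,fy=4,interpolation=2))"; python3 pk.py s3
```

```text
5.5 [ 0.5439 -0.1319  0.0514] yaw y -18.8 z [-0.  0. -1.] [-0.33  0.19  1.77  0.    1.18 -0.  ] [ 1.  -0.8  1.4] 0.0005028397647100901
s3 278 ((514.5399169921875, -55.626976013183594), (57.524993896484375, 196.81271362304688), 8.195013046264648) z [0.048 0.056 0.066] board frame corners [[-34.0, 15.0], [-28.0, -182.0], [30.0, -180.0], [24.0, 16.0]]
```

View pics/c3.png

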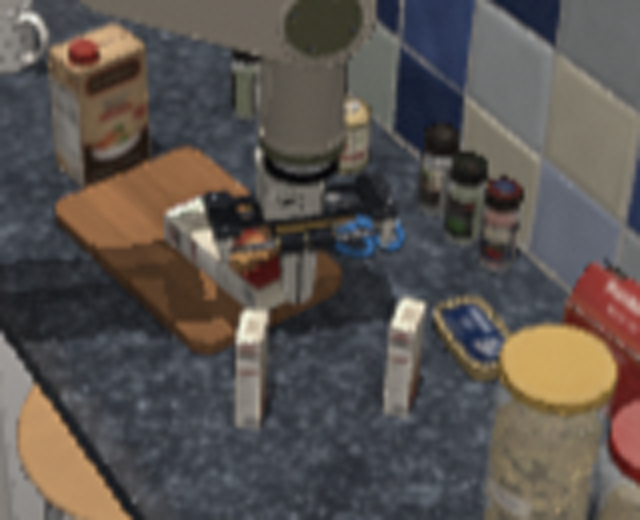

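The packet is now mostly on the board, with its foot end at about (270,300) near the edge, and still aligned. I'll push about 35 mm more, then back off and rise.

Call:
arm_command(
  targets=[
    {"x":-0.002,"y":0.01,"z":0,"rx":0,"ry":0,"rz":0,"claw":255},
    {"x":-0.004,"y":0.02,"z":0,"rx":0,"ry":0,"rz":0,"claw":255},
    {"x":-0.006,"y":0.03,"z":0,"rx":0,"ry":0,"rz":0,"claw":255},
    {"x":-0.008,"y":0.04,"z":0,"rx":0,"ry":0,"rz":0,"claw":255},
    {"x":-0.01,"y":0.05,"z":0,"rx":0,"ry":0,"rz":0,"claw":255},
    {"x":-0.012,"y":0.06,"z":0,"rx":0,"ry":0,"rz":0,"claw":255},
    {"x":-0.013,"y":0.068,"z":0,"rx":0,"ry":0,"rz":0,"claw":255},
    {"x":-0.013,"y":0.072,"z":0,"rx":0,"ry":0,"rz":0,"claw":255},
    {"x":-0.012,"y":0.06,"z":0,"rx":0,"ry":0,"rz":0,"claw":255},
    {"x":-0.006,"y":0.02,"z":0,"rx":0,"ry":0,"rz":0,"claw":255},
  ],
)

```text
t: 6.38
tool_pos: [0.5408, -0.1209, 0.0512]
orientation: [-2.551, -1.831, -0.0]
force: [0.8, 0.6, -0.6]
opening: 0.0003
gripper_force: 0.0
```

Call:
arm_command(
  targets=[
    {"x":0,"y":0,"z":0.08,"rx":0,"ry":0,"rz":0,"claw":255},
    {"x":0,"y":0,"z":0.16,"rx":0,"ry":0,"rz":0,"claw":255},
    {"x":0,"y":0,"z":0.24,"rx":0,"ry":0,"rz":0,"claw":255},
    {"x":0,"y":0,"z":0.32,"rx":0,"ry":0,"rz":0,"claw":255},
    {"x":0,"y":0,"z":0.4,"rx":0,"ry":0,"rz":0,"claw":255},
    {"x":0,"y":0,"z":0.4,"rx":0,"ry":0,"rz":0,"claw":255},
    {"x":0,"y":0,"z":0.4,"rx":0,"ry":0,"rz":0,"claw":255},
  ],
)

```text
t: 6.97
tool_pos: [0.543, -0.1237, 0.2554]
orientation: [2.55, 1.825, 0.006]
force: [0.0, 0.8, -0.9]
opening: 0.0006
gripper_force: 0.0
```

```bash
python3 st.py; python3 -c "
from h import *
snap('scene','s4');a=cv2.imread('pics/s4.png')[130:280,190:370];cv2.imwrite('pics/c4.png',cv2.resize(a,None,fx=4,fy=4,interpolation=2))"; python3 pk.py s4
```

```text
6.9667 [ 0.543  -0.1237  0.2554] yaw y -18.8 z [ 0.007 -0.002 -1.   ] [-0.32 -0.    1.58 -0.    1.55  0.01] [ 0.   0.8 -0.9] 0.0006063240631968016
s4 399 ((513.4984741210938, -4.49169921875), (71.62999725341797, 177.39793395996094), 8.594310760498047) z [0.05  0.057 0.062] board frame corners [[-36.0, 55.0], [-30.0, -122.0], [42.0, -119.0], [35.0, 58.0]]
```

View pics/c4.png

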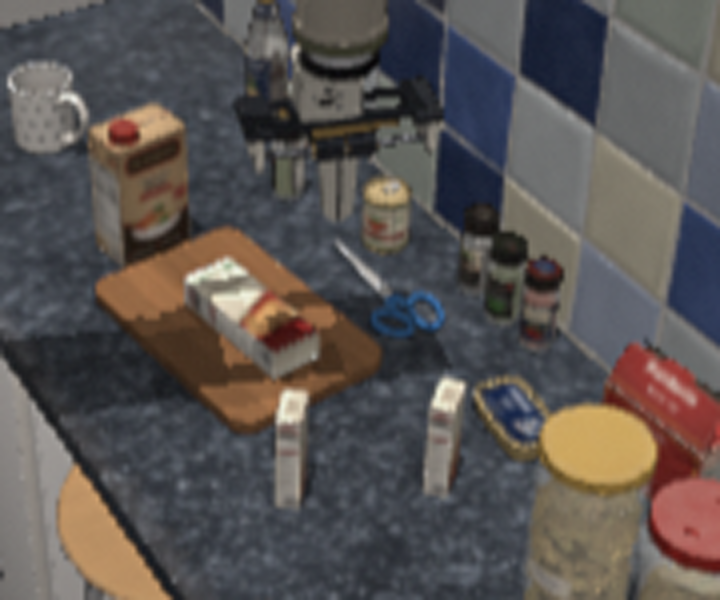

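The packet lies flat and lengthwise, fully on the board, spanning (190,270) to (315,370) in the picture. In the board frame it runs from about -120 to 56 mm. The carton and the other things still stand, and the gripper is clear.

```bash
python3 -c "
from plant import robot
print(robot.close_job())"
```

```text
the job is handed in; nothing more can be done
None
```

I tipped the packet onto its broad face and pushed it lengthwise fully onto the board, with the carton and everything else left standing where they were, and handed the job in at about 7 s; no verdict came back.

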